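# Press a label holder home behind the lip of a bottle shelf

## Task

Take the long label holder out of its stand and push its blade down into the slot behind the lip on the front edge of the low bottle shelf, between the two end blocks, with its card facing out over the lip towards the robot. Press it fully home against the sprung strip in the slot, until its shoulder sits down on the lip, and finish while still holding it pressed down with the fingers: let go and it springs up. Leave the short label holder, the two bottles and the beaker where they are.

Things in the scene. Friction and masses are not known exactly. Their poses are not given: they have to be found in the camera images.
- holder: Long white label holder, 60 g, upright in either slot of the stand, shoulder on its top. Origin: middle of the shoulder's underside; z up, y along its length, card on the -x side (facing the robot). Blade below: 4 mm thick (x), 90 long, reaching 36 mm down, round lower edge. Shoulder 14 x 90 mm, 0 to 8 mm up. Window frame above: 10 mm thick (x), 64 long, 8 to 50 mm up.
- card (a point): Centre of the brown card on the long holder's frame: 5 mm to the -x side of the holder's middle plane, 30 mm above its origin. The frame is gripped from above, across its 10 mm thickness.
- spare: The short label holder, same heights and thicknesses, but blade and shoulder only 50 mm long and frame 40 mm long; origin as for the long one. Stands in the other slot of the stand; to be left there.
- stand: Fixed grey block, 150 (x) by 120 (y) by 50 mm high, origin at the centre of its underside. Two slots along its y, 45 mm either side of its middle, each 7 mm wide, 96 mm long, 42 mm deep.
- shelf: Low fixed bottle shelf. Origin: on the table straight below the label slot's centre; x points back over the shelf, y along its front edge. Flat top at 85 mm, from x 4 to 204, y -130 to 130 mm. Before it stands a 6 mm thick aluminium lip, y -65 to 65 mm, top also at 85 mm. When home, the holder's shoulder lies on lip and shelf edge: its origin is then at 85 mm height.
- strip (a joint): Sprung dark steel strip in the slot: metres pressed down from rest (0). At rest its top is 58 mm above the table, so the blade meets it 9 mm before the holder is home. It pushes up with 3 N at rest, 0.5 N more per mm: 7.5 N with the holder home (0.009).
- bottle_a: Amber bottle, 60 mm across, 100 mm high, standing on the back half of the shelf (its middle 100 to 130 mm behind the slot); origin at its base.
- bottle_b: Clear jar, 60 mm across, 85 mm high, standing on the back half of the shelf (its middle 100 to 130 mm behind the slot); origin at its base.
- beaker: Glass beaker, 70 mm across, 90 mm high, standing on the table beyond the stand; origin at its base.
- slot (a point): Centre of the slot's open mouth, 85 mm above the shelf's origin. The slot between lip and shelf is 8 mm wide (shelf's x -4 to 4 mm), mouth edges rounded to 3 mm, its length 110 mm between end blocks (y -55 to 55 mm) that rise to 84 mm.
Mind the look-alikes: they are no part of the job. Of the things that look like the stand, take the one that is farthest to the robot's right at the start.

How it is judged:
On the way, in this order (a step that is already met when the one before it is completed fails the run):
1. the long holder is lifted clear of the stand, in the fingers (height (world z) of holder above 0.095 m and contact force between the fingers and holder above 1 N and contact force between holder and stand below 0.05 N), for 0.1 s.
2. its blade is behind the lip, at least 10 mm down in the slot (z of holder in the frame of shelf below 0.111 m and x of holder in the frame of shelf between -0.006 and 0.006 m and y of holder in the frame of shelf between -0.013 and 0.013 m), for 0.1 s.
At the end, for the whole second after the job is handed in: The long holder is in the slot behind the lip, card to the front, upright within 7 degrees, its shoulder within 2.5 mm of the lip top, the strip pressed down at least 6.5 mm, and the fingers still hold it there, still (z of holder in the frame of shelf below 0.0875 m and x of holder in the frame of shelf between -0.0045 and 0.0045 m and y of holder in the frame of shelf between -0.013 and 0.013 m and x of card in the frame of shelf below 0 m and angle between holder's own z axis and vertical below 0.12 rad and value of joint strip above 0.0065 m and contact force between the fingers and holder above 1 N and linear speed of holder below 0.02 m/s); the arm keeps its last pose, push and grip.
It fails at once if the short holder is lifted or shoved more than 15 mm (distance of spare from where it was at the start of the episode above 0.015 m).
It fails at once if a bottle on the shelf is shifted more than 20 mm (distance of any of bottle_a, bottle_b from where it was at the start of the episode above 0.02 m).
It fails at once if the beaker is shifted more than 20 mm (distance of beaker from where it was at the start of the episode above 0.02 m).
It also fails if it takes over 37 s, if anything falls off the work surface, if the arm or the gripper's body presses on something with over 40 N, if the wrist force passes 120 N, or if a joint passes its speed limit or range.

## Robot

A 7-joint arm with a two-finger parallel gripper is mounted at the origin on the work surface. World frame = base frame: x ahead of the robot, y to its left, z up, the work surface at z = 0. Lengths are in m, angles in rad, forces in N, time in s.
With the tool pointing down it reaches from about 0.425 to 0.825 m from the base axis. Payload 3.6 kg.
Tool frame: the origin (TCP) lies at the very end of the fingers, on their centre line; the grasp point (between the pads) lies 19 mm behind it; z points along the fingers, y is the direction in which the jaws open and shut (so a half turn about z gives the same grasp; the last joint's range is limited). The gripper opens to 93 mm and grips with 3 to 60 N. Pads are 15 mm wide; open, the fingers measure 128 mm over their backs; the gripper's body (75 mm by 188 mm) begins 65 mm behind the grasp point.
Start: joints at [1.234, 0.615, -0.013, 1.423, 0.008, 1.103, -0.04], TCP at [0.198, -0.619, 0.219] pointing down, gripper open.
Joint ranges: [-3.12, 3.12], [-0.3, 2.06], [-1.34, 1.32], [0.26, 2.42], [-1.36, 4.5], [0.01, 1.98], [-2.84, 2.84]. Speed limits (rad/s): [2.79, 2.79, 3.14, 3.14, 3.14, 3.14, 3.14].

## Interface

Orientations are given as a 3x3 rotation matrix whose columns are the frame's x, y, z axes.
In Python, from workcell import r gives the robot as it stands.
- The arm moves only by the tool jog_arm, never from a script. Its argument "targets" is a list of rows, each a list of 2 entries, a list of its own where there are three numbers: the shift along the tool's x, y, z in cm, then the turn about the tool's z in degrees. A call has 1 to 10 rows; each row is the pose to reach, as a shift and turn from the pose commanded when the call began, along the tool's axes at that moment; what a row does not reach only later rows make up. A row lasts 1/10 s, in which the tool goes at most 50 mm and 8.59 degrees, less where a joint would pass 70% of its speed; a pose out of reach is approached as far as the arm can. A call with a gripper value outside its range is refused whole. "fingers" is the finger opening in cm, from 0 to 9.3, set as the call begins (left out, the last holds). The fingers move at their own pace and stop on an object; "newtons" is the grip in N (left out, the last holds). Time passes only in rows, so rows that repeat a pose let the fingers close. It gives the time, the measured TCP pose, the force and the opening at its end, in the units of the state.
- r.get_obs(): the state, without advancing time (a new reading comes with each control period).
- r.grab_frame(name): name is "scene" or "top" or "wrist"; returns a dict with "img" (400x640x3 uint8, red, green, blue), "vfov" (degrees; the focal length in pixels is half the picture's height over the tangent of half this angle, whatever the lens; pixels are square), "cx", "cy" (the principal point, pixels), "rvec" (rotation vector, rad) and "tvec" (3), from world to camera coordinates, as OpenCV has them. Camera axes: x right, y down, z forward; pixel columns grow to the right and rows downward; lengths in m; the calibration is good to about 2 mm. A picture is of the moment at which its call begins. There is no depth.
- r.finish_job(): hands the job in, once; it reports no verdict.
The state is a dict: "time_s": time; "qpos": joint angles; "joint_velocities": joint speeds; "joint_efforts": joint torques, N m; "eef_pos": TCP position; "ee_rot": TCP orientation; "wrist_force": force on the tool from outside, world axes, zero at the start; "wrist_torque": the same for the moment, N m; "gripper_width": finger opening in m.
Only numpy, scipy, OpenCV 4.12 (cv2) and the standard library are available. Lean on these libraries where they do the work, as an engineer would, in place of code of your own. Each camera call takes 0.05 s, during which the arm holds its last target.

## Working session

There is one attempt and no reset: what is moved stays moved. The work goes in short steps, Python scripts to look and compute and a tool call to move; the robot and the scene stay as the last step left them, time stands still between calls to the robot, and variables do not carry over. Pictures are saved under pics/ and viewed, and the job is handed in when it is done.

Besides the shell and the picture viewer there is one more tool, called as name(argument=value, ...) on one line, values as JSON. jog_arm: Moves the arm, as the interface text tells. Its arguments: {"type":"object","properties":{"targets":{"type":"array"},"fingers":{"type":"number"},"newtons":{"type":"number"}},"required":["targets"]}

```bash
mkdir -p pics; ls; python3 - <<'E'
from workcell import r
import cv2,numpy as np,pickle
o=r.get_obs();print(o)
F={}
for n in["scene","top","wrist"]:
    f=r.grab_frame(n);F[n]=f
    cv2.imwrite(f"pics/{n}0.png",f["img"][:,:,::-1]);print(n,f["vfov"],f["cx"],f["cy"],f["rvec"],f["tvec"])
pickle.dump(F,open("f0.pkl","wb"))
E
```

```text
pics
{'time_s': 0.0, 'qpos': array([ 1.23448278,  0.61589676, -0.01262991,  1.42490048,  0.0081236 ,
        1.1033654 , -0.04043013]), 'joint_velocities': array([ 1.14859762e-03,  1.38172140e-03,  6.79847415e-05,  7.60590231e-04,
       -7.51737674e-04, -4.36744554e-04, -2.52177680e-03]), 'joint_efforts': array([-3.81816726e-04, -4.58927929e+01,  2.09324341e-01, -1.65743494e+01,
       -6.08885475e-02,  2.05297570e-02,  2.36536134e-04]), 'eef_pos': array([ 0.1979426 , -0.61830242,  0.21749518]), 'ee_rot': array([[ 9.52372691e-01,  3.04935395e-01, -8.14506183e-04],
       [ 3.04936478e-01, -9.52369708e-01,  2.38412473e-03],
       [-4.87069992e-05, -2.51894793e-03, -9.99996826e-01]]), 'wrist_force': array([ 0.04424681, -0.57073162,  1.48197084]), 'wrist_torque': array([ 0.05492263, -0.05279864, -0.00709335]), 'gripper_width': 0.0931428396264053}
scene 49.18352282013571 321.7357018824056 201.31175237336325 [ 1.94867145  1.7076041  -0.5687844 ] [-0.10968834 -0.36852055  1.29131073]
top 51.32460902539529 319.7688937463361 204.26998210431321 [ 2.13141006 -2.14423693  0.14654707] [0.04461739 0.5710125  0.90183867]
wrist 59.91878071452195 321.15864766955906 197.77839250838454 [-2.33115952  1.70222942  0.26352551] [-0.64834058 -0.03563243  0.39313807]
```

View pics/scene0.png

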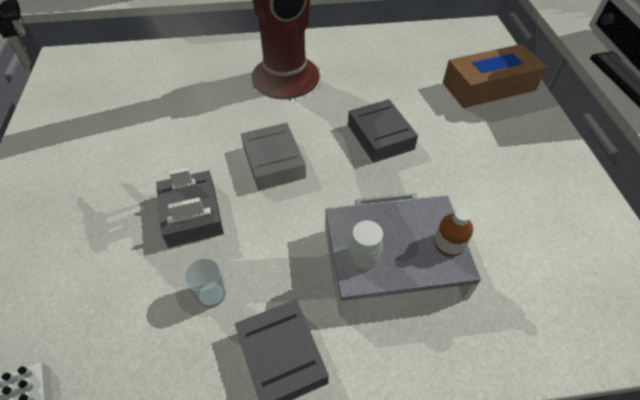

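View pics/top0.png

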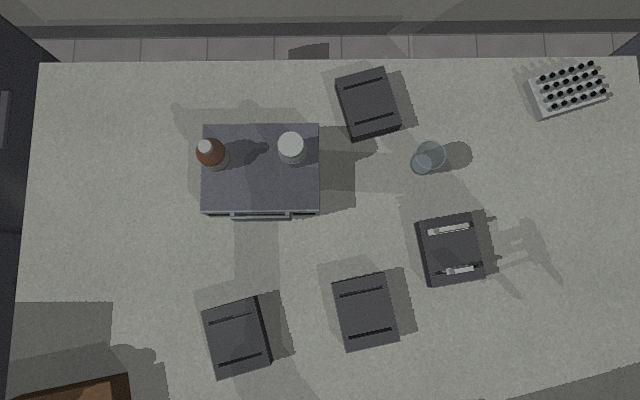

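View pics/wrist0.png

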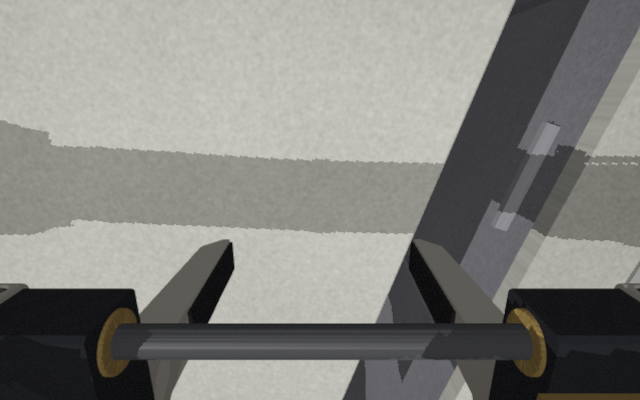

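```bash
cat > h.py <<'E'
import cv2,numpy as np,pickle
def K(f):
    fl=200/np.tan(np.radians(f["vfov"]/2));return np.array([[fl,0,f["cx"]],[0,fl,f["cy"]],[0,0,1.]])
def proj(f,P): return cv2.projectPoints(np.asarray(P,float).reshape(-1,3),np.asarray(f["rvec"],float),np.asarray(f["tvec"],float),K(f),None)[0].reshape(-1,2)
def ray(f,uv,z):
    R=cv2.Rodrigues(np.asarray(f["rvec"],float))[0];t=np.asarray(f["tvec"],float)
    d=R.T@np.linalg.inv(K(f))@np.array([uv[0],uv[1],1.]);c=-R.T@t
    return c+d*(z-c[2])/d[2]
def crop(f,x0,y0,w,h,s,name):
    c=f["img"][y0:y0+h,x0:x0+w,::-1];cv2.imwrite(name,cv2.resize(c,None,fx=s,fy=s,interpolation=cv2.INTER_CUBIC))
E
python3 - <<'E'
from h import *
F=pickle.load(open("f0.pkl","rb"))
crop(F["scene"],145,160,90,90,6,"pics/s_stand.png")
crop(F["top"],405,200,100,100,6,"pics/t_stand.png")
crop(F["scene"],315,185,170,120,4.5,"pics/s_shelf.png")
crop(F["top"],190,110,140,120,5,"pics/t_shelf.png")
for n in F:
    f=F[n];print(n,proj(f,[[0.198,-.618,.217],[0,0,0]]))
t=F["top"]
for uv,z in [((450,229),.1),((460,270),.1),((261,215),.085)]: print(ray(t,uv,z))
E
```

```text
scene [[  1.34036957  72.14365288]
 [284.61509883  76.59745125]]
top [[706.38821054 403.02110402]
 [340.36335343 467.83745512]]
wrist [[ 321.17126328  252.5267795 ]
 [-251.05721441  166.32973422]]
[ 0.50815273 -0.23327558  0.1       ]
[ 0.42286019 -0.24954054  0.1       ]
[0.54236014 0.16795504 0.085     ]
```

View pics/s_stand.png

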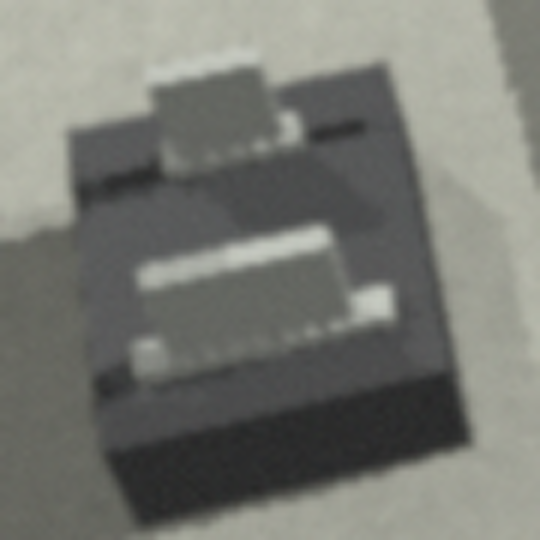

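View pics/t_stand.png

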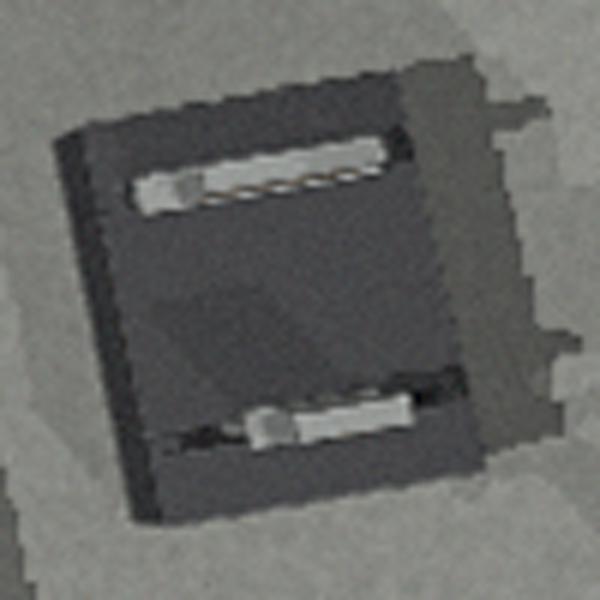

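View pics/s_shelf.png

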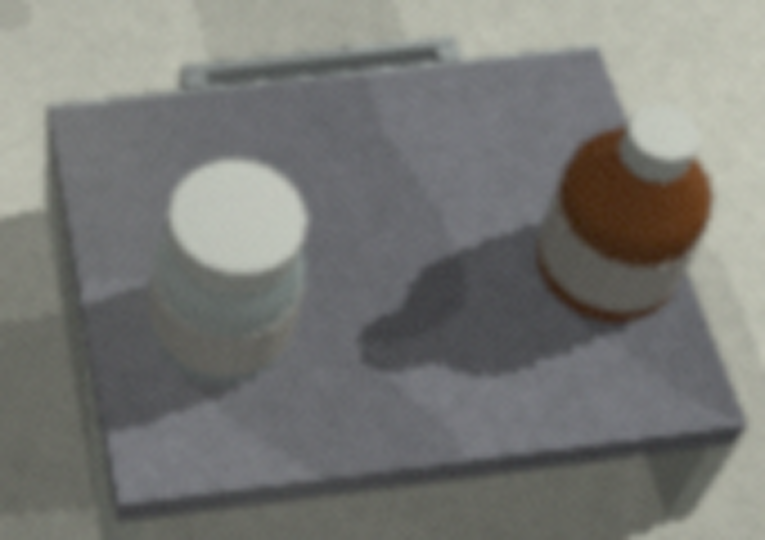

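View pics/t_shelf.png

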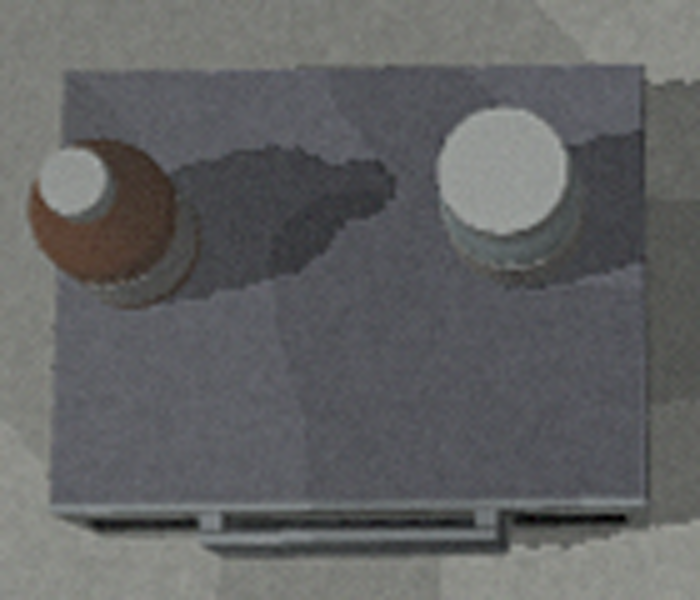

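```bash
cat > fit.py <<'E'
from h import *
from scipy.optimize import least_squares
F=pickle.load(open("f0.pkl","rb"))
def o(uv,s,x0,y0): return (np.array(uv)+.5)/s-.5+np.array([x0,y0])
def W(p,P): c,s=np.cos(p[2]),np.sin(p[2]);P=np.asarray(P,float);return np.c_[p[0]+c*P[:,0]-s*P[:,1],p[1]+s*P[:,0]+c*P[:,1],P[:,2]]
def fit(obs,p0):
    def res(p): return np.concatenate([(proj(F[n],W(p,P))-uv).ravel() for n,P,uv in obs])
    r=least_squares(res,p0,loss='soft_l1');print(r.x,"yaw deg",np.degrees(r.x[2]));print(res(r.x).reshape(-1,2).round(2).tolist());return r.x
st=[[.075,-.06,.05],[-.075,-.06,.05],[-.075,.06,.05],[.075,.06,.05]]
# scene: left = -y ; far from robot = bottom
so=[("scene",[st[1],st[2],st[3],st[0]],o([(70,130),(385,65),(455,372),(108,450)],6,145,160)),
    ("top",[st[3],st[2],st[1],st[0]],o([(90,122),(160,522),(486,468),(398,72)],6,405,200))]
print("stand");ps=fit(so,[.46,-.24,0])
h=lambda x,y,z:[x,y,z+.05]
ho=[("scene",[h(-.005,-.032,.05),h(.005,-.032,.05),h(-.005,.032,.05),h(.005,.032,.05),h(-.007,.045,.008),h(.007,.045,.008)],
   o([(135,265),(142,290),(325,226),(335,250),(385,288),(395,318-20)],6,145,160)),
 ("top",[h(.005,-.032,.05),h(-.005,-.032,.05),h(.007,.045,.008),h(-.007,.045,.008)],o([(384,138),(388,165),(132,180),(138,214)],6,405,200))]
print("holder");ph=fit(ho,[.5,-.23,0])
sh=lambda x,y:[x,y,.085]
bo=[("scene",[sh(.204,-.13),sh(.204,.13),sh(.004,.13),sh(.004,-.13),],o([(118,503),(740,425),(598,50),(48,106)],4.5,315,185)),
 ("top",[sh(.204,.13),sh(.204,-.13),sh(.004,.13),sh(.004,-.13),sh(-.01,.065),sh(-.01,-.065),sh(-.004,-.055),sh(-.004,.055)],o([(65,72),(643,65),(50,500),(646,500),(200,541),(508,541),(475,530),(222,530)],5,190,110))]
print("shelf");pb=fit(bo,[.54,.17,0])
for b,n in(((590,320),"x"),):pass
c,s=np.cos(ps[2]),np.sin(ps[2])
d=ph[:2]-ps[:2];print("holder in stand",c*d[0]+s*d[1],-s*d[0]+c*d[1])
E
python3 fit.py
```

```text
stand
[ 0.46996246 -0.2487045   0.16009285] yaw deg 9.172644912672782
[[-0.34, -0.3], [0.76, -0.91], [-0.81, -0.49], [-1.53, 0.3], [-1.88, -0.48], [0.18, 0.31], [-0.12, 0.15], [-0.45, -0.99]]
holder
[ 0.51291428 -0.24094323  0.15824117] yaw deg 9.066551455934702
[[0.09, -0.38], [-0.66, -0.72], [0.41, -0.98], [-0.64, -1.25], [0.74, -1.27], [0.0, 2.18], [-0.62, -0.67], [-0.27, -0.51], [0.44, -0.83], [0.72, -0.24]]
shelf
[0.54710647 0.1718444  0.00235151] yaw deg 0.1347313616176209
[[-0.63, -0.01], [1.39, -0.19], [-0.6, -2.0], [-0.75, -1.4], [0.07, -0.88], [0.41, -0.83], [-0.11, 1.95], [0.45, 0.86], [-0.41, -0.11], [-1.99, -0.64], [0.0, -1.16], [-0.13, -0.7]]
holder in stand 0.04363979506014673 0.0008150815936432817
```

```bash
cat > mv.py <<'E'
import sys
from h import *
from workcell import r
def go(x,y,z,yaw):
    o=r.get_obs();R=o["ee_rot"];d=R.T@(np.array([x,y,z])-o["eef_pos"])
    ty=np.arctan2(R[1,1],R[0,1]);t=-(np.degrees(yaw-ty)) ;t=(t+180)%360-180
    print("t",o["time_s"],"pos",o["eef_pos"].round(4),"tooly deg",np.degrees(ty).round(2),"F",o["wrist_force"].round(2),"q",o["qpos"].round(2),"w",o["gripper_width"]);print("shift cm",(d*100).round(2),"turn",round(t,2))
if __name__=="__main__": go(*[float(a) for a in sys.argv[1:5]])
E
python3 mv.py .513 -.241 .23 .158
python3 - <<'E'
from h import *
F=pickle.load(open("f0.pkl","rb"))
print(ray(F["top"],(421,166),0.0),ray(F["top"],(431,152),.09))
f=F["wrist"];R=cv2.Rodrigues(f["rvec"])[0];print(-R.T@f["tvec"],R)
E
```

```text
t 0.15 pos [ 0.198  -0.6185  0.2178] tooly deg -72.25 F [-0.09 -0.55 -0.08] q [ 1.23  0.62 -0.01  1.42  0.01  1.1  -0.04] w 0.09324500705013666
shift cm [ 41.51 -26.35  -1.17] turn -81.3
[ 0.66894584 -0.20171801  0.        ] [ 0.678229   -0.20353029  0.09      ]
[ 0.2769703  -0.59326753  0.38404921] [[ 0.30405952 -0.95264911 -0.00273576]
 [-0.90888133 -0.29094813  0.29880413]
 [-0.28545145 -0.08836776 -0.95431054]]
```

Candidates in the scene picture:
- **Holders:** long holder at (188,210) and short holder at (181,178).
- **Stands:** the one holding holders at (187,208), and empty look-alikes at (273,155), (382,128) and (282,350).

I choose the stand at (187,208), which is farthest to the robot's right, and the longer holder in its far slot. The close crop shows a 64 mm frame with a shoulder at both ends.

jog_arm(targets=[[[4.15,-2.6,0],-8.1],[[8.3,-5.3,0],-16.3],[[12.5,-7.9,-0.2],-24.4],[[16.6,-10.5,-0.4],-32.5],[[20.8,-13.2,-0.6],-40.6],[[24.9,-15.8,-0.8],-48.8],[[29.1,-18.4,-1.0],-56.9],[[33.2,-21.1,-1.1],-65.0],[[37.4,-23.7,-1.2],-73.2],[[41.5,-26.35,-1.2],-81.3]], fingers=5, newtons=40)

```text
time_s: 1.15
eef_pos: [0.514, -0.24, 0.2308]
ee_rot: [[-0.163, 0.987, 0.0], [0.987, 0.163, -0.0], [-0.0, 0.0, -1.0]]
wrist_force: [0.5, -1.1, -0.1]
gripper_width: 0.0497
```

jog_arm(targets=[[[0,0,0],0],[[0,0,0],0],[[0,0,0],0],[[0,0,0],0]])

```text
time_s: 1.55
eef_pos: [0.5118, -0.2435, 0.2304]
ee_rot: [[-0.154, 0.988, -0.001], [0.988, 0.154, -0.001], [-0.001, -0.001, -1.0]]
wrist_force: [-0.2, -1.5, -0.1]
gripper_width: 0.0499
```

```bash
python3 mv.py .513 -.241 .23 .158; python3 - <<'E'
from h import *
from workcell import r
f=r.grab_frame("wrist");pickle.dump((f,r.get_obs()),open("w1.pkl","wb"));cv2.imwrite("pics/w1.png",f["img"][:,:,::-1])
E
```

```text
t 1.55 pos [ 0.5118 -0.2435  0.2304] tooly deg 8.83 F [-0.21 -1.45 -0.06] q [ 0.68  0.5  -0.43  1.65  0.24  1.05  0.33] w 0.04987109586731792
shift cm [0.23 0.16 0.04] turn -0.22
```

View pics/w1.png

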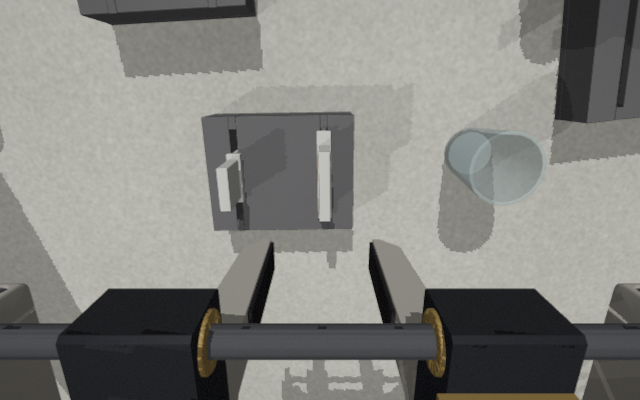

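```bash
python3 - <<'E'
from h import *
f,o=pickle.load(open("w1.pkl","rb"))
crop(f,200,105,160,130,5,"pics/w1c.png")
E
```

```text
(no output)
```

View pics/w1c.png

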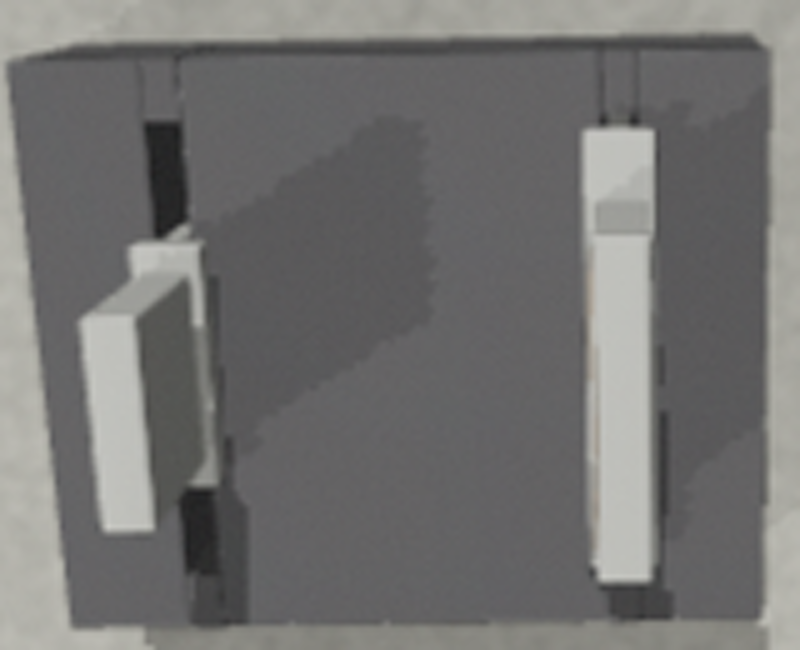

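```bash
python3 - <<'E'
from h import *
import fit
from fit import o,W
f,ob=pickle.load(open("w1.pkl","rb"));fit.F["wrist"]=f
h=fit.h
print("---wrist holder")
w=("wrist",[h(-.005,.032,.05),h(.005,.032,.05),h(-.005,-.032,.05),h(.005,-.032,.05),h(-.007,.045,.008),h(.007,.045,.008)],o([(596,233),(650,233),(597,582),(653,582),(582,128),(655,128)],5,200,105))
p=fit.fit([w],[.51,-.24,.158])
print("stand wrist")
st=fit.st
fit.fit([("wrist",[st[2],st[3],st[0],st[1]],o([(10,62),(770,47),(765,622),(72,628)],5,200,105))],[.47,-.245,.158])
E
```

```text
stand
[ 0.46996246 -0.2487045   0.16009285] yaw deg 9.172644912672782
[[-0.34, -0.3], [0.76, -0.91], [-0.81, -0.49], [-1.53, 0.3], [-1.88, -0.48], [0.18, 0.31], [-0.12, 0.15], [-0.45, -0.99]]
holder
[ 0.51291428 -0.24094323  0.15824117] yaw deg 9.066551455934702
[[0.09, -0.38], [-0.66, -0.72], [0.41, -0.98], [-0.64, -1.25], [0.74, -1.27], [0.0, 2.18], [-0.62, -0.67], [-0.27, -0.51], [0.44, -0.83], [0.72, -0.24]]
shelf
[0.54710647 0.1718444  0.00235151] yaw deg 0.1347313616176209
[[-0.63, -0.01], [1.39, -0.19], [-0.6, -2.0], [-0.75, -1.4], [0.07, -0.88], [0.41, -0.83], [-0.11, 1.95], [0.45, 0.86], [-0.41, -0.11], [-1.99, -0.64], [0.0, -1.16], [-0.13, -0.7]]
holder in stand 0.04363979506014673 0.0008150815936432817
---wrist holder
[ 0.51340511 -0.24246051  0.16552144] yaw deg 9.483680154749477
[[-0.69, 0.11], [0.14, -0.03], [0.16, -0.18], [-0.12, -0.3], [0.27, 0.28], [0.18, 0.1]]
stand wrist
[ 0.46955177 -0.25086184  0.16836332] yaw deg 9.646507414220924
[[-0.95, -0.25], [0.73, 0.37], [0.24, -0.34], [-0.13, 0.34]]
```

```bash
python3 mv.py .5134 -.2425 .066 .1655
```

```text
t 1.6 pos [ 0.512  -0.2434  0.2305] tooly deg 8.85 F [ 0.4   0.08 -0.27] q [ 0.68  0.5  -0.43  1.65  0.24  1.05  0.33] w 0.04995985005650034
shift cm [ 0.07  0.17 16.45] turn -0.64
```

jog_arm(targets=[[[0.05,0.1,2.5],-0.6],[[0.07,0.17,6],-0.6],[[0.07,0.17,10],-0.6],[[0.07,0.17,13],-0.6],[[0.07,0.17,15.5],-0.6],[[0.07,0.17,16.4],-0.6],[[0.07,0.17,16.4],-0.6],[[0.07,0.17,16.4],-0.6]])

```text
time_s: 2.4
eef_pos: [0.5154, -0.2412, 0.0677]
ee_rot: [[-0.167, 0.986, 0.002], [0.986, 0.167, -0.001], [-0.001, 0.002, -1.0]]
wrist_force: [0.9, -0.8, 0.3]
gripper_width: 0.0499
```

```bash
python3 mv.py .5134 -.2425 .066 .1655; python3 - <<'E'
from h import *
from workcell import r
f=r.grab_frame("wrist");pickle.dump((f,r.get_obs()),open("w2.pkl","wb"));cv2.imwrite("pics/w2.png",f["img"][:,:,::-1])
E
```

```text
t 2.4 pos [ 0.5154 -0.2412  0.0677] tooly deg 9.6 F [ 0.91 -0.82  0.3 ] q [ 0.62  0.7  -0.35  1.81  0.36  0.69  0.23] w 0.04994008022215408
shift cm [-0.09 -0.22  0.17] turn 0.12
```

View pics/w2.png

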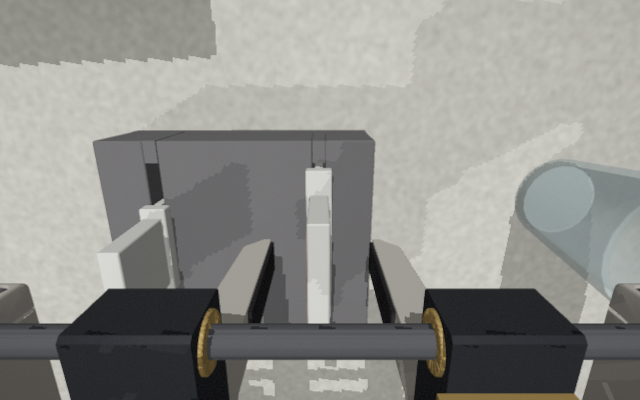

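The wrist picture shows the frame centred between the fingers, columns 308–330 against a finger centre near 321. The short holder at (135,255) is clear of the left finger, so I'm closing.

jog_arm(targets=[[[-0.1,-0.1,0.1],0],[[-0.1,-0.1,0.1],0],[[-0.1,-0.1,0.1],0],[[-0.1,-0.1,0.1],0],[[-0.1,-0.1,0.1],0],[[-0.1,-0.1,0.1],0],[[-0.1,-0.1,0.1],0],[[-0.1,-0.1,0.1],0]], fingers=0, newtons=45)

```text
time_s: 3.25
eef_pos: [0.5139, -0.2417, 0.0657]
ee_rot: [[-0.168, 0.986, 0.0], [0.986, 0.168, 0.0], [0.0, 0.0, -1.0]]
wrist_force: [-0.6, -0.5, -0.0]
gripper_width: 0.0097
```

```bash
python3 mv.py .5134 -.2425 .190 .1655
```

```text
t 3.25 pos [ 0.5139 -0.2417  0.0657] tooly deg 9.65 F [-0.65 -0.46 -0.03] q [ 0.62  0.7  -0.35  1.82  0.36  0.68  0.23] w 0.009656069637501019
shift cm [ -0.07  -0.06 -12.43] turn 0.17
```

jog_arm(targets=[[[0,0,-0.8],0],[[0,0,-2.5],0],[[0,0,-4.5],0],[[0,0,-7],0],[[0,0,-9.5],0],[[0,0,-11],0],[[0,0,-11],0],[[0,0,-11],0]])

```text
time_s: 4.05
eef_pos: [0.5134, -0.2417, 0.1756]
ee_rot: [[-0.168, 0.986, -0.0], [0.986, 0.168, -0.0], [0.0, -0.0, -1.0]]
wrist_force: [0.7, 1.0, -0.1]
gripper_width: 0.0097
```

```bash
python3 mv.py .547 .171 .176 0.0; python3 - <<'E'
from h import *
from workcell import r
f=r.grab_frame("wrist");pickle.dump((f,r.get_obs()),open("w3.pkl","wb"));cv2.imwrite("pics/w3.png",f["img"][:,:,::-1])
E
```

```text
t 4.05 pos [ 0.5134 -0.2417  0.1756] tooly deg 9.65 F [ 0.69  0.95 -0.14] q [ 0.67  0.56 -0.42  1.72  0.28  0.92  0.31] w 0.009681816836280251
shift cm [40.13 10.23 -0.05] turn 9.65
```

View pics/w3.png

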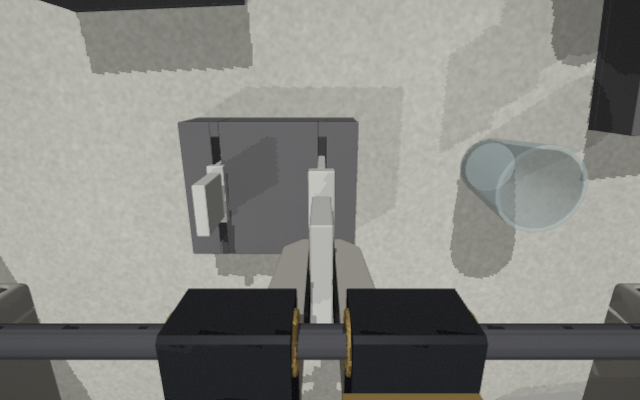

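jog_arm(targets=[[[3,0.6,0],1],[[7,1.3,0],2.5],[[11.5,2.2,0],4],[[16,3.1,0],5.5],[[20.5,3.9,0],7],[[25,4.8,0],8.5],[[29,5.6,0],9.6],[[31.6,6.05,0],9.6],[[31.6,6.05,0],9.6],[[31.6,6.05,0],9.6]])

```text
time_s: 5.1
eef_pos: [0.5197, 0.0796, 0.1746]
ee_rot: [[-0.002, 1.0, -0.002], [1.0, 0.002, -0.001], [-0.001, -0.002, -1.0]]
wrist_force: [0.4, -0.7, -1.1]
gripper_width: 0.0096
```

jog_arm(targets=[[[0,0,0],0],[[0,0,0],0]])

```text
time_s: 5.3
eef_pos: [0.5205, 0.0778, 0.1752]
ee_rot: [[0.002, 1.0, -0.001], [1.0, -0.002, -0.001], [-0.001, -0.001, -1.0]]
wrist_force: [0.8, -0.1, -0.1]
gripper_width: 0.0096
```

```bash
python3 mv.py .547 .171 .176 0.0; python3 - <<'E'
from h import *
from workcell import r
f=r.grab_frame("wrist");pickle.dump((f,r.get_obs()),open("w4.pkl","wb"));cv2.imwrite("pics/w4.png",f["img"][:,:,::-1])
E
```

```text
t 5.3 pos [0.5205 0.0778 0.1752] tooly deg -0.14 F [ 0.82 -0.06 -0.13] q [ 0.07  0.5  -0.39  1.83  0.24  0.86 -0.43] w 0.009588514322107347
shift cm [ 9.33  2.63 -0.09] turn -0.14
```

View pics/w4.png

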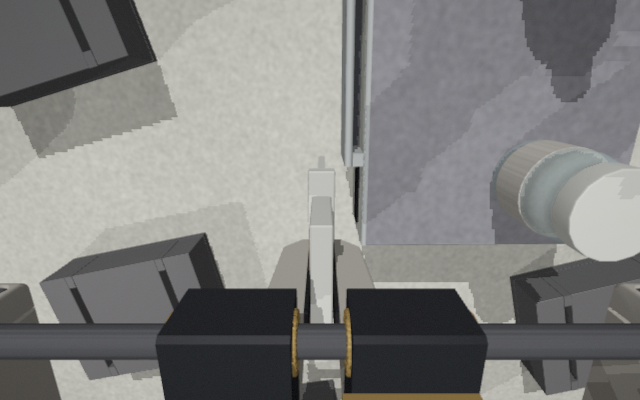

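```bash
python3 - <<'E'
from h import *
f,o=pickle.load(open("w4.pkl","rb"))
crop(f,300,0,110,75,7,"pics/w4a.png")
crop(f,310,125,80,75,8,"pics/w4b.png")
E
```

```text
(no output)
```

View pics/w4a.png

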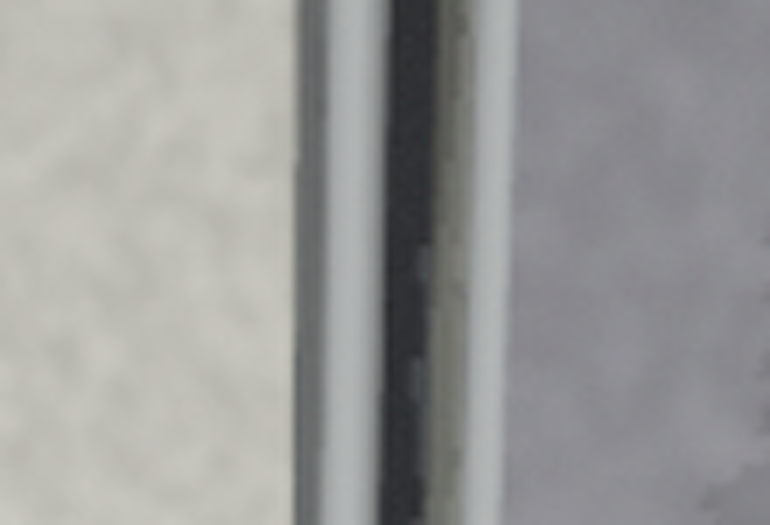

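View pics/w4b.png

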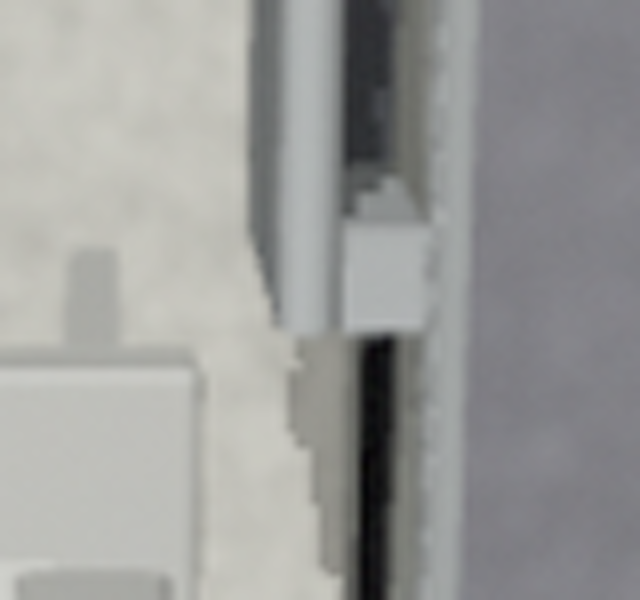

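```bash
python3 - <<'E'
from h import *
f,ob=pickle.load(open("w4.pkl","rb"))
o=lambda uv,s,x0,y0:(np.array(uv)+.5)/s-.5+np.array([x0,y0])
for uv in [(343,222),(428,222),(343,332),(427,332)]: print("block",ray(f,o(uv,8,310,125),.084).round(4))
for uv in [(327,5),(387,5),(473,5),(320,500),(379,500),(464,500)]: print("a",ray(f,o(uv,7,300,0),.084).round(4))
for uv in [(278,225),(342,100),(433,100)]: print("b",ray(f,o(uv,8,310,125),.084).round(4))
# holder: frame top z~, shoulder
Z=ob["eef_pos"][2]-.0157
print(ob["eef_pos"],Z)
for uv,z in [((196,366),Z+.008),((0,0),Z)]: print("sh",ray(f,o(uv,8,310,125),z).round(4))
crop(f,290,150,70,90,7,"pics/w4h.png")
E
```

```text
block [0.543  0.1163 0.084 ]
block [0.5509 0.1162 0.084 ]
block [0.5432 0.1058 0.084 ]
block [0.5511 0.1058 0.084 ]
a [0.5365 0.2173 0.084 ]
a [0.5422 0.2173 0.084 ]
a [0.5503 0.2172 0.084 ]
a [0.5366 0.1734 0.084 ]
a [0.5425 0.1734 0.084 ]
a [0.551  0.1734 0.084 ]
b [0.5369 0.116  0.084 ]
b [0.5426 0.1276 0.084 ]
b [0.551  0.1276 0.084 ]
[0.5205136  0.07802935 0.17539651] 0.15969651460790935
sh [0.5263 0.1217 0.1677]
sh [0.5138 0.144  0.1597]
```

View pics/w4h.png

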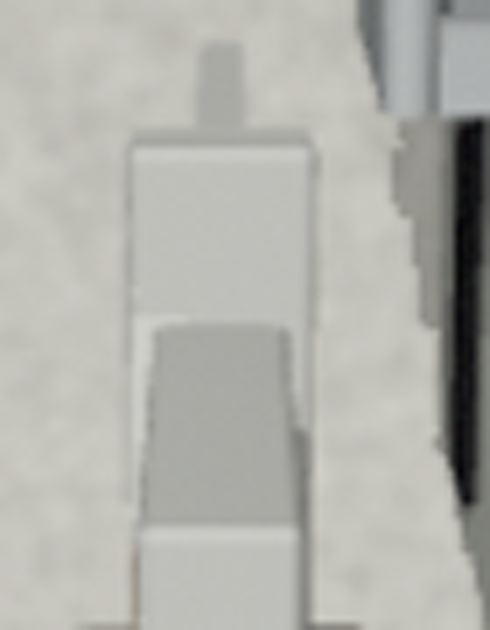

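```bash
python3 - <<'E'
from h import *
f,ob=pickle.load(open("w4.pkl","rb"))
o=lambda uv,s,x0,y0:(np.array(uv)+.5)/s-.5+np.array([x0,y0])
Z=.1597
for uv,z in [((130,147),Z+.008),((312,147),Z+.008),((138,526),Z+.05),((299,526),Z+.05),((197,42),Z-.034),((244,42),Z-.034)]: print(ray(f,o(uv,7,290,150),z).round(4))
print(ob["ee_rot"].round(4))
E
```

```text
[0.513  0.1216 0.1677]
[0.5264 0.1216 0.1677]
[0.5149 0.1086 0.2097]
[0.5243 0.1086 0.2097]
[0.5175 0.1216 0.1257]
[0.5217 0.1216 0.1257]
[[ 2.1e-03  1.0e+00 -6.0e-04]
 [ 1.0e+00 -2.1e-03 -8.0e-04]
 [-8.0e-04 -6.0e-04 -1.0e+00]]
```

```bash
python3 mv.py .5476 .1725 .15 0.005
```

```text
t 5.35 pos [0.5205 0.078  0.1754] tooly deg -0.12 F [ 0.34 -0.11 -1.47] q [ 0.07  0.5  -0.39  1.83  0.24  0.86 -0.43] w 0.009531115867963218
shift cm [9.45 2.69 2.53] turn -0.41
```

jog_arm(targets=[[[2.5,0.9,0],0],[[5.5,1.8,0],-0.2],[[8,2.4,0.4],-0.4],[[9.45,2.7,1],-0.4],[[9.45,2.7,1.8],-0.4],[[9.45,2.7,2.5],-0.4],[[9.45,2.7,2.5],-0.4],[[9.45,2.7,2.5],-0.4],[[9.45,2.7,2.5],-0.4]])

```text
time_s: 6.25
eef_pos: [0.5477, 0.1734, 0.151]
ee_rot: [[-0.006, 1.0, 0.001], [1.0, 0.006, -0.0], [-0.0, 0.001, -1.0]]
wrist_force: [0.2, 0.0, -0.8]
gripper_width: 0.0098
```

```bash
python3 mv.py .5476 .1725 .122 0.005; python3 - <<'E'
from h import *
from workcell import r
for n in("wrist","scene"):
    f=r.grab_frame(n);pickle.dump((f,r.get_obs()),open(n+"5.pkl","wb"))
    if n=="wrist": cv2.imwrite("pics/w5.png",f["img"][:,:,::-1]);crop(f,270,80,110,100,6,"pics/w5c.png")
    else: crop(f,300,100,160,150,5,"pics/s5c.png")
E
```

```text
t 6.25 pos [0.5477 0.1734 0.151 ] tooly deg 0.36 F [ 0.24  0.02 -0.82] q [-0.11  0.6  -0.37  1.73  0.27  0.87 -0.59] w 0.009812918393521079
shift cm [-0.09 -0.01  2.9 ] turn 0.08
```

View pics/w5.png

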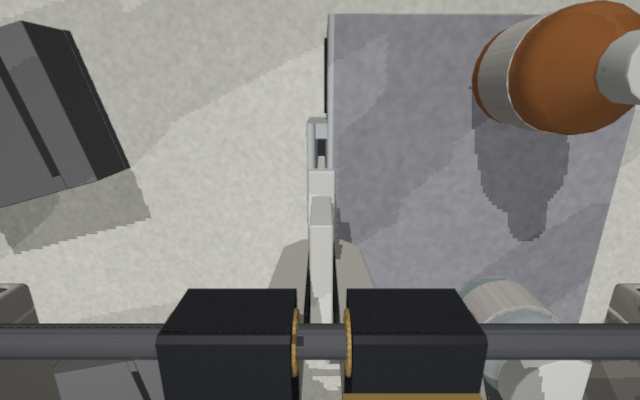

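View pics/w5c.png

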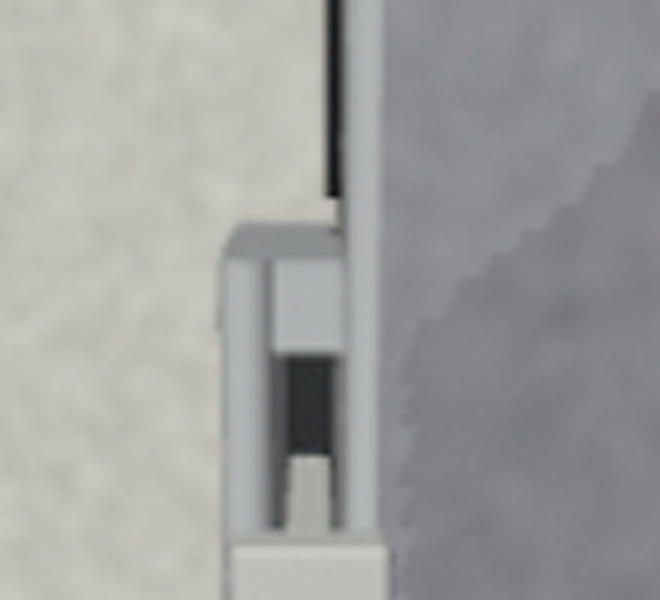

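View pics/s5c.png

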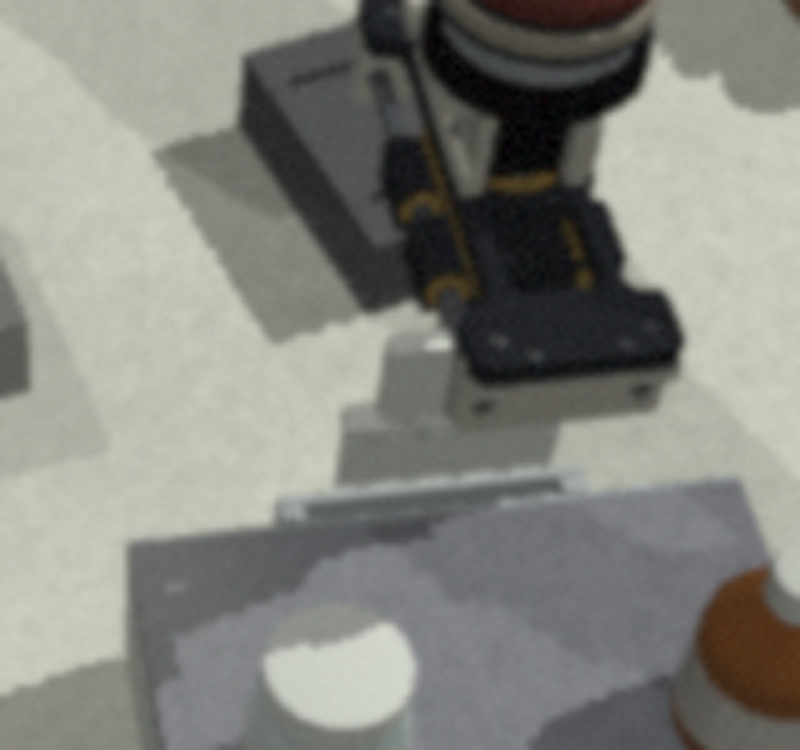

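```bash
python3 - <<'E'
from h import *
f,ob=pickle.load(open("wrist5.pkl","rb"))
o=lambda uv,s,x0,y0:(np.array(uv)+.5)/s-.5+np.array([x0,y0])
Z=ob["eef_pos"][2]-.0157;print(ob["eef_pos"])
for uv,z in [((275,352),.084),((343,352),.084),((288,455),Z-.034),((330,455),Z-.034),((232,545),Z+.008),((389,545),Z+.008)]: print(ray(f,o(uv,6,270,80),z).round(4))
E
```

```text
[0.54769652 0.17374187 0.15108289]
[0.5427 0.2258 0.084 ]
[0.5503 0.2258 0.084 ]
[0.5443 0.2174 0.1014]
[0.5487 0.2174 0.1014]
[0.5399 0.2173 0.1434]
[0.5534 0.2174 0.1434]
```

jog_arm(targets=[[[-0.1,0,0.5],0],[[-0.1,0,1.2],0],[[-0.1,0,2],0],[[-0.1,0,2.8],0],[[-0.1,0,3.5],0],[[-0.1,0,3.9],0],[[-0.1,0,3.9],0],[[-0.1,0,3.9],0]])

```text
time_s: 7.15
eef_pos: [0.5475, 0.1736, 0.1117]
ee_rot: [[-0.008, 1.0, 0.0], [1.0, 0.008, 0.0], [0.0, 0.0, -1.0]]
wrist_force: [0.4, 0.2, -1.2]
gripper_width: 0.0098
```

```bash
python3 mv.py .5476 .1725 .1007 0.005; python3 - <<'E'
from h import *
from workcell import r
for n in("wrist",):
    f=r.grab_frame(n);pickle.dump((f,r.get_obs()),open(n+"6.pkl","wb"))
    crop(f,270,80,110,100,6,"pics/w6c.png")
E
```

```text
t 7.15 pos [0.5475 0.1736 0.1117] tooly deg 0.46 F [ 0.4   0.23 -1.17] q [-0.12  0.64 -0.35  1.76  0.3   0.79 -0.61] w 0.009814214137806483
shift cm [-0.11  0.01  1.1 ] turn 0.17
```

View pics/w6c.png

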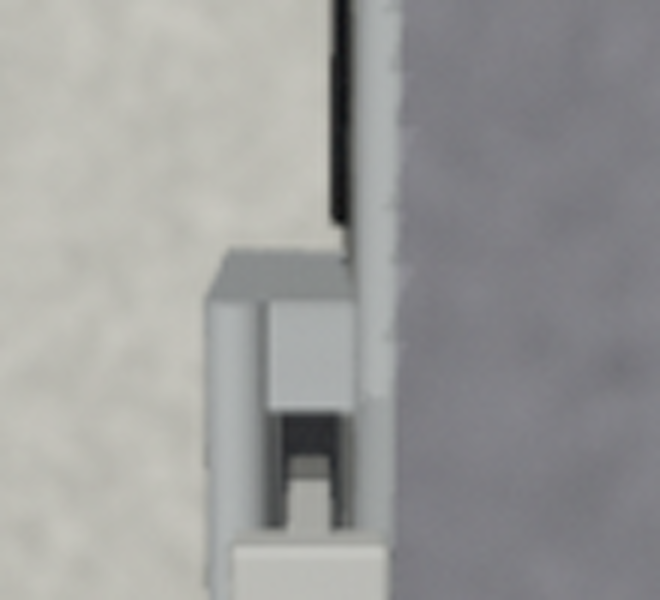

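The blade is centred in the slot with no contact yet. Next I press onto the strip.

jog_arm(targets=[[[-0.05,0,0.2],0],[[-0.05,0,0.4],0],[[-0.05,0,0.6],0],[[-0.05,0,0.8],0],[[-0.05,0,1.0],0],[[-0.05,0,1.1],0],[[-0.05,0,1.1],0],[[-0.05,0,1.1],0],[[-0.05,0,1.1],0]], newtons=55)

```text
time_s: 8.1
eef_pos: [0.5479, 0.1732, 0.1014]
ee_rot: [[-0.008, 1.0, 0.001], [1.0, 0.008, 0.0], [0.0, 0.001, -1.0]]
wrist_force: [-1.1, 0.1, 7.0]
gripper_width: 0.0099
```

```bash
python3 mv.py .5476 .1725 .1007 0.005; python3 - <<'E'
from h import *
from workcell import r
for n in("wrist","scene"):
    f=r.grab_frame(n);pickle.dump((f,r.get_obs()),open(n+"7.pkl","wb"))
    crop(f,*((270,80,110,100,6) if n=="wrist" else (340,140,100,80,7)),"pics/%s7c.png"%n)
E
```

```text
t 8.1 pos [0.5479 0.1732 0.1014] tooly deg 0.45 F [-1.05  0.11  6.99] q [-0.13  0.66 -0.34  1.77  0.3   0.76 -0.62] w 0.009917795415018861
shift cm [-0.07 -0.03  0.07] turn 0.17
```

View pics/wrist7c.png

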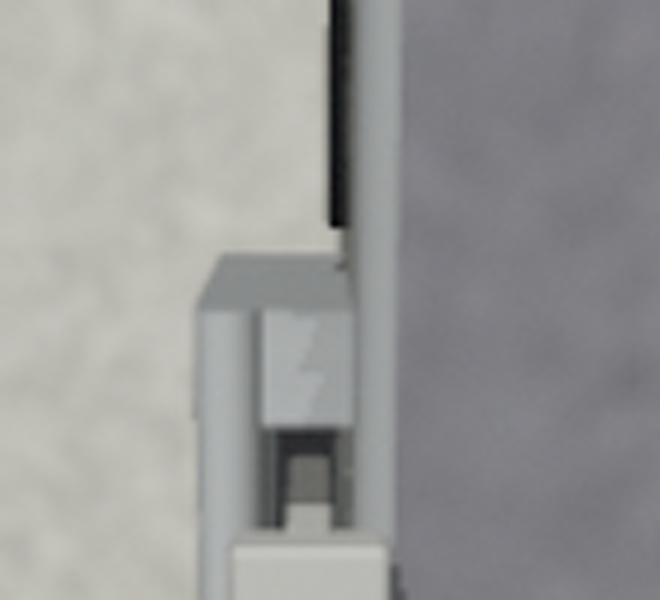

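View pics/scene7c.png

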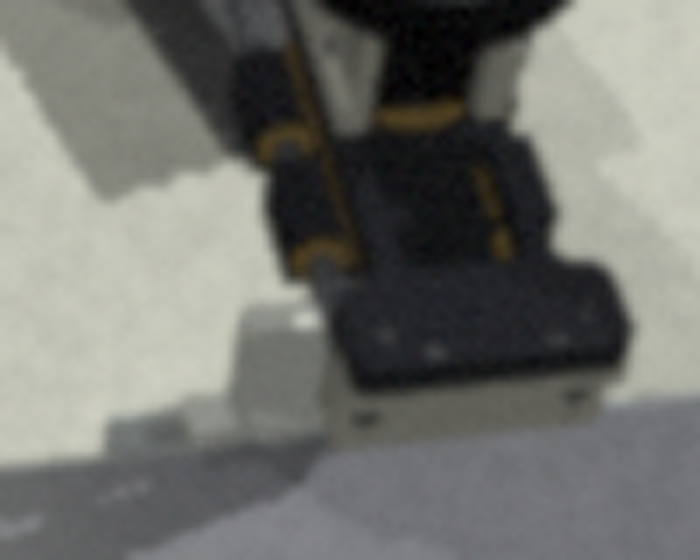

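jog_arm(targets=[[[0,-0.05,0.1],0],[[0,-0.05,0.15],0],[[0,-0.05,0.2],0],[[0,-0.05,0.2],0],[[0,-0.05,0.2],0],[[0,-0.05,0.2],0]])

```text
time_s: 8.8
eef_pos: [0.5478, 0.1732, 0.1006]
ee_rot: [[-0.008, 1.0, 0.003], [1.0, 0.008, 0.0], [0.0, 0.003, -1.0]]
wrist_force: [-2.0, -0.9, 12.2]
gripper_width: 0.0097
```

```bash
python3 mv.py .5476 .1725 .1007 0.005;python3 mv.py .5476 .1725 .1007 0.005
```

```text
t 8.8 pos [0.5478 0.1732 0.1006] tooly deg 0.44 F [-2.01 -0.94 12.17] q [-0.13  0.66 -0.34  1.77  0.31  0.76 -0.62] w 0.009687200433698195
shift cm [-0.07 -0.02 -0.01] turn 0.15
t 8.8 pos [0.5478 0.1732 0.1006] tooly deg 0.44 F [-2.01 -0.94 12.17] q [-0.13  0.66 -0.34  1.77  0.31  0.76 -0.62] w 0.009687200433698195
shift cm [-0.07 -0.02 -0.01] turn 0.15
```

jog_arm(targets=[[[0,0,0.1],0],[[0,0,0.1],0],[[0,0,0.1],0],[[0,0,0.1],0],[[0,0,0.1],0]])

```text
time_s: 9.3
eef_pos: [0.5478, 0.1732, 0.1006]
ee_rot: [[-0.008, 1.0, 0.003], [1.0, 0.008, 0.0], [-0.0, 0.003, -1.0]]
wrist_force: [-2.7, -1.8, 17.8]
gripper_width: 0.0094
```

```bash
python3 mv.py .5476 .1725 .1007 0.005; python3 - <<'E'
from h import *
from workcell import r
f=r.grab_frame("wrist");cv2.imwrite("pics/w8.png",f["img"][:,:,::-1])
crop(f,270,120,90,120,5,"pics/w8c.png")
g=r.grab_frame("top");crop(g,180,100,160,130,5,"pics/t8.png")
pickle.dump((f,r.get_obs()),open("wrist8.pkl","wb"));print(r.get_obs()["wrist_force"],r.get_obs()["eef_pos"])
E
```

```text
t 9.3 pos [0.5478 0.1732 0.1006] tooly deg 0.44 F [-2.7  -1.77 17.77] q [-0.13  0.66 -0.34  1.77  0.31  0.76 -0.62] w 0.009357011675494476
shift cm [-0.07 -0.02 -0.01] turn 0.15
[-2.79804899 -1.57991174 17.67933897] [0.5478426  0.17318565 0.10056677]
```

View pics/w8c.png

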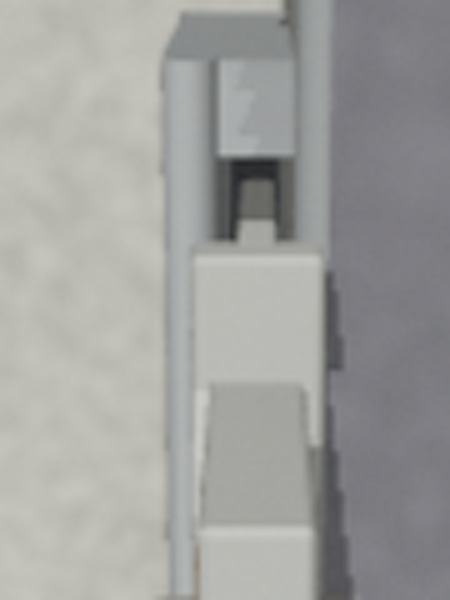

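View pics/t8.png

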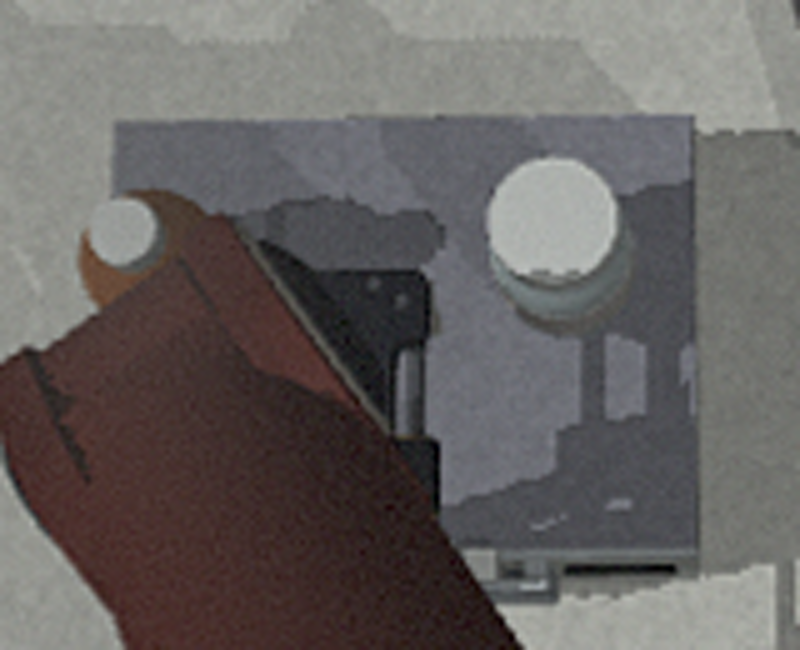

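```bash
python3 - <<'E'
from workcell import r
print(r.finish_job());print(r.get_obs()["wrist_force"],r.get_obs()["time_s"])
E
```

```text
the job is handed in; nothing more can be done
None
the job is handed in; nothing more can be done
```

I took the long holder out of the rightmost stand, lowered it into the slot card-side to the robot, pressed it home and handed the job in at about 9.4 s. The fingers were still holding it down with the grip set to 55 N. `finish_job` gave no verdict.

Last checks before hand-in:
- **Pressed home:** TCP height was 0.1006 m, which puts the holder's origin at about 0.085 m. The upward force rose from 12 N to 17.7 N for another 1 mm of commanded press, with no further movement. That is well past the strip's 7.5 N, so the shoulder is resting on the lip.
- **Position:** measured just above the slot, the blade was about 0.1 mm off the slot centre across its width. Along the slot it was about 1.6 mm off before I shifted it back 1 mm. The later pictures still show it between lip and shelf and short of the end block in view. The brown card edge is visible on the robot side.
- **Upright:** the tool was within 0.3° of vertical.
- **Other items:** both bottles look unmoved in the last top picture. The short holder and beaker were in place after the lift, and I did not look at them again after that.

None of the checks failed. The top and scene cameras first put the holder, stand and shelf up to about 2 mm from where the wrist camera did, so I used the wrist measurements. I did not read the strip's position directly; I inferred it from the height and the force.

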